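Nest the large steel angle rest on its stowing stand

ROBOT

A 6-joint arm with a two-finger parallel gripper is mounted at the origin on the work surface. World frame = base frame: x ahead of the robot, y to its left, z up, the work surface at z = 0. Lengths are in m, angles in degrees, forces in N, time in s.
With the tool pointing down it reaches from about 0.375 to 0.9 m from the base axis. Payload 3.1 kg.
Tool frame: the origin (TCP) lies at the very end of the fingers, on their centre line; the grasp point (between the pads) lies 19 mm behind it; z points along the fingers, y is the line along which they close (so a half turn about z gives the same grasp; the last joint's range is limited). The gripper opens to 87 mm and grips with 3 to 60 N. Pads are 19 mm wide; open, the fingers measure 117 mm over their backs; the gripper's body (75 mm by 190 mm) begins 51 mm behind the grasp point.
Start: joints at [-83.108, 30.224, 82.088, -0, 67.689, -10.227], TCP at [0.184, -0.597, 0.223] pointing down, gripper open.
Joint ranges: [-176.69, 176.69], [-43.24, 126.21], [12.49, 139.97], [-82, 262], [0, 151.66], [-163.58, 163.58]. Speed limits (degrees/s): [159.86, 159.86, 180, 180, 180, 180].

INTERFACE

Orientations are given as a 3x3 rotation matrix whose columns are the frame's x, y, z axes.
In Python, from rig import * gives the robot as it stands.
- The arm moves only by the tool jog_arm, never from a script. Its arguments are lists of equal length, an entry for each row: "delta_pos": the shift along the world's x, y, z in cm, a list of three; "turn": the turn about the world's z in degrees; "grip": the closure, from 0 (fully open) to 1 (shut). In form: {"delta_pos": [[x, y, z], ...], "turn": [turn, ...], "grip": [grip, ...]}. A call has 1 to 12 rows; each row is the pose to reach, as a shift and turn from the pose commanded when the call began; what a row does not reach only later rows make up. A row lasts 1/8 s, in which the tool goes at most 62.5 mm and 10.7 degrees, less where a joint would pass 70% of its speed; a pose out of reach is approached as far as the arm can. A call with a gripper value outside its range is refused whole. The fingers move at their own pace and stop on an object; the grip force is fixed at half the most. Time passes only in rows, so rows that repeat a pose let the fingers close. It gives the time, the measured TCP pose, the force, the opening and the grip force at its end, in the units of the state.
- read_state(): the state, without advancing time (a new reading comes with each control period).
- capture(name): name is "side" or "top"; returns a dict with "color" (400x640x3 uint8, blue, green, red), "fovy" (degrees; the focal length in pixels is half the picture's height over the tangent of half this angle, whatever the lens; pixels are square), "cx", "cy" (the principal point, pixels), "camera_from_world" (4x4, takes a point from world to camera coordinates). Camera axes: x right, y up, looking along -z (the intrinsics and any distortion apply to the point x, -y, -z); pixel columns grow to the right and rows downward; lengths in m; the calibration is good to about 2 mm. A picture is of the moment at which its call begins. There is no depth.
- hand_in(): hands the job in; it is judged then, once.
The state is a dict: "time_s": time; "joint_positions": joint angles; "qvel": joint speeds; "tau": joint torques, N m; "position": TCP position; "tcp_rot": TCP orientation; "force": force on the tool from outside, world axes, zero at the start; "moment": the same for the moment, N m; "opening": opening from 0.0 (shut) to 1.0 (fully open); "grasp_force": force on a finger pad.
Only numpy, scipy, OpenCV 4.12 (cv2) and the standard library are available. Lean on these libraries where they do the work, as an engineer would, in place of code of your own. Each camera call takes 0.05 s, during which the arm holds its last target. There are 200 camera calls.

TASK

Three loose steel rests for propping culture tubes lie on the lab bench. Put the large V-shaped one away: nest it ridge up over the equal angle fixed on the white stand, legs lying flat on legs and centred end to end, lowering it on without dropping it. Leave the smaller angle and the flat-topped channel where they are.

Things in the scene. Friction and masses are not known exactly. Their poses are not given: they have to be found in the camera images.
- rest_center (a point): Centre (mid-length, half-way up) of the large loose rest: plain grey steel equal angle lying ridge up like a roof, 66 mm long, legs 40 mm wide, 4 mm thick, at 90 degrees; 31 mm high and 57 mm wide overall, about 165 g. x runs along the ridge, z up; half a turn changes nothing. Pinch it end to end, one finger at each end of x; the ends are free down to the bench.
- stand_ridge (a point): Mid-point of the ridge of the angle fixed on the stand: same section (legs 40 mm, 4 mm thick, ridge up) but 46 mm long, on a white plate 110 (along x) by 90 by 8 mm. Ridge 39 mm above the bench; x along it, z up. It does not move. A nested rest has its ridge 5.7 mm above this point and its centre 9.9 mm below it, overhanging 10 mm at each end.
- small_center (a point): Centre (half-way up, mid-length) of the smaller loose angle, not to be moved: plain grey steel, ridge up, 50 mm long, legs 24 mm wide, 3 mm thick, 19 mm high and 34 mm wide overall. x runs along its ridge.
- channel_center (a point): Centre (half-way up, mid-length) of the loose flat-topped channel, not to be moved: plain grey steel, an upside-down U 66 mm long (x), 50 mm wide, 28 mm high, 4 mm thick.
Not all that is in view belongs to the job. Leave any purple look-alike of the part that bears rest_center alone.

How it is judged:
By the outcome, as a careful person would: the job done as asked, in the order asked, and still so for the second after the job is handed in, with the robot touching nothing.
It also fails if it takes over 34 s, if anything falls off the work surface, if the arm or the gripper's body presses on something with over 40 N, if the wrist force passes 120 N, or if a joint passes its speed limit or range.

## Working session

There is one attempt and no reset: what is moved stays moved. The work goes in short steps, Python scripts to look and compute and a tool call to move; the robot and the scene stay as the last step left them, time stands still between calls to the robot, and variables do not carry over. Pictures are saved under pics/ and viewed, at most 10 in all, crops included, and the job is handed in when it is done.

Besides the shell and the picture viewer there is one more tool, called after "Call:" in YAML: its name, and indented under it one key for each argument. jog_arm: Moves the arm, as the interface text tells. Its arguments: {"type":"object","properties":{"delta_pos":{"type":"array"},"turn":{"type":"array"},"grip":{"type":"array"}},"required":["delta_pos","turn","grip"]}

```bash
mkdir -p pics; cat > h.py <<'E'
from rig import *
import numpy as np, cv2
def shot(n,f):
    c=capture(n); cv2.imwrite(f'pics/{f}.png',c['color']); np.save(f'pics/{f}.npy',c,allow_pickle=True); return c
def load(f): return np.load(f'pics/{f}.npy',allow_pickle=True).item()
def foc(c): return 200/np.tan(np.radians(c['fovy'])/2)
def ray(c,u,v):
    f=foc(c); T=np.array(c['camera_from_world']); R=T[:3,:3]; o=-R.T@T[:3,3]
    d=R.T@np.array([(u-c['cx'])/f,-(v-c['cy'])/f,-1]); return o,d
def onz(c,u,v,z):
    o,d=ray(c,u,v); return o+d*(z-o[2])/d[2]
def proj(c,p):
    T=np.array(c['camera_from_world']); q=T[:3,:3]@np.array(p)+T[:3,3]; f=foc(c)
    return c['cx']+f*q[0]/-q[2], c['cy']-f*q[1]/-q[2]
E
python3 - <<'E'
from h import *
for n in ('top','side'):
    c=shot(n,n+'0'); print(n,{k:v for k,v in c.items() if k!='color'}, ray(c,320,200))
s=read_state(); print(s)
E
```

```text
top {'fovy': 55.7718147218649, 'cx': 318.4715135881865, 'cy': 199.7288496450936, 'camera_from_world': array([[-0.01734551, -0.99949994,  0.02643872, -0.00338339],
       [ 0.99011134, -0.013489  ,  0.13963374, -0.52286963],
       [-0.13920728,  0.0285993 ,  0.9898502 , -0.84707607],
       [ 0.        ,  0.        ,  0.        ,  1.        ]])} (array([0.3997213 , 0.01379109, 0.91157811]), array([ 0.13842683, -0.03263165, -0.98984345]))
side {'fovy': 52.68161809954862, 'cx': 317.21413593694393, 'cy': 192.2380131727337, 'camera_from_world': array([[-0.98813635, -0.15326539,  0.00981167,  0.48756637],
       [ 0.12410123, -0.75920713,  0.63890799, -0.10503698],
       [-0.09047339,  0.63254585,  0.76922058, -0.91584672],
       [ 0.        ,  0.        ,  0.        ,  1.        ]])} (array([0.41195751, 0.57429727, 0.76681327]), array([ 0.0812739 , -0.61901435, -0.78142983]))
{'time_s': 0.1, 'joint_positions': array([-8.31067032e+01,  3.02728486e+01,  8.21497528e+01, -1.88723991e-03,
        6.76909786e+01, -1.02267472e+01]), 'qvel': array([-0.08228741, -0.06319697, -0.24192047, -0.03140416, -0.01012167,
       -0.09365662]), 'tau': array([-1.32807327e-04, -4.40984416e+01, -1.77150589e+01,  6.35915785e-02,
        5.33412199e-02, -4.18193736e-05]), 'position': array([ 0.18392671, -0.59661784,  0.22167406]), 'tcp_rot': array([[ 9.55686445e-01,  2.94386392e-01, -2.68175134e-04],
       [ 2.94386338e-01, -9.55684480e-01,  1.96435713e-03],
       [ 3.21989194e-04, -1.95625657e-03, -9.99998035e-01]]), 'force': array([-0.94116047,  0.52600556,  0.03699644]), 'moment': array([ 0.02287425, -0.01684008,  0.00650845]), 'grasp_force': 0.0, 'opening': 1.0021225952489865}
```

View pics/top0.png

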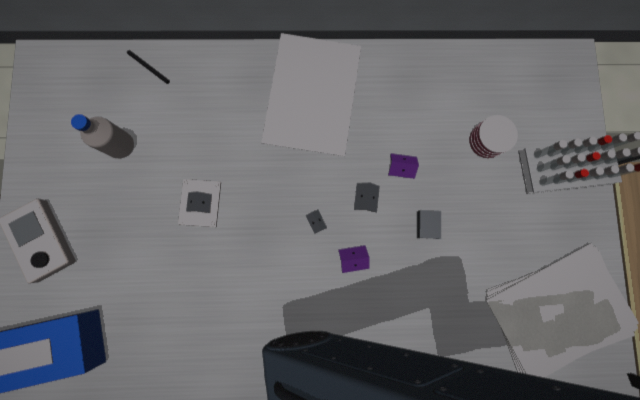

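View pics/side0.png

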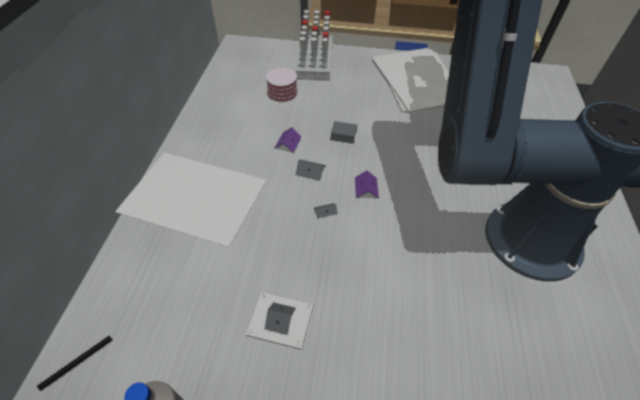

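Top view: the stand's angle is at (199,203). The loose grey parts are at (367,197), (316,221) and (429,224), and the purple look-alikes are at (403,166) and (354,259). (367,197) looks like the large V: it is grey, bigger than (316,221), and (429,224) looks flat-topped. I'll confirm this in an enlarged crop and measure from contours.

```bash
python3 - <<'E'
from h import *
t=load('top0'); s=load('side0')
def crop(c,u0,v0,w,h,k): return cv2.resize(c['color'][v0:v0+h,u0:u0+w],None,fx=k,fy=k,interpolation=cv2.INTER_CUBIC)
a=crop(t,290,145,160,120,2.5); b=crop(s,270,110,160,120,2.5); c=crop(t,170,170,80,60,5); d=crop(s,240,285,80,60,5)
cv2.imwrite('pics/crop0.png',np.vstack([np.hstack([a,b]),np.hstack([c,d])]))
for n,im,(z0) in (('top',t,0),('side',s,0)):
    hsv=cv2.cvtColor(im['color'],cv2.COLOR_BGR2HSV)
    m=((hsv[...,2]<115)&(hsv[...,1]<90)).astype(np.uint8)
    N,l,st,ce=cv2.connectedComponentsWithStats(m)
    for i in range(1,N):
        if 60<st[i,4]<1500:
            ys,xs=np.where(l==i); r=cv2.minAreaRect(np.c_[xs,ys].astype(np.float32))
            print(n,ce[i].round(1),st[i,4],np.round(cv2.boxPoints(r)).tolist(),onz(im,*ce[i],.016).round(3))
E
```

```text
top [147.7  66.6] 329 [[125.0, 53.0], [128.0, 48.0], [171.0, 80.0], [167.0, 85.0]] [0.866 0.407 0.016]
top [480.3 143.9] 384 [[461.0, 133.0], [481.0, 121.0], [501.0, 153.0], [481.0, 165.0]] [ 0.66  -0.415  0.016]
top [525.5 170.9] 380 [[517.0, 149.0], [525.0, 148.0], [534.0, 193.0], [526.0, 195.0]] [ 0.59  -0.522  0.016]
top [  1.2 173. ] 112 [[-0.0, 154.0], [4.0, 154.0], [4.0, 199.0], [0.0, 199.0]] [0.6   0.737 0.016]
top [366.5 196.5] 668 [[353.0, 210.0], [356.0, 181.0], [380.0, 183.0], [377.0, 212.0]] [ 0.532 -0.128  0.016]
top [620.1 240.8] 465 [[597.0, 184.0], [616.0, 182.0], [631.0, 309.0], [612.0, 311.0]] [ 0.416 -0.737  0.016]
top [198.7 201.8] 494 [[186.0, 211.0], [187.0, 190.0], [212.0, 192.0], [210.0, 213.0]] [0.525 0.272 0.016]
top [ 56.7 239.4] 936 [[28.0, 283.0], [36.0, 198.0], [82.0, 202.0], [74.0, 287.0]] [0.441 0.596 0.016]
top [316. 221.] 322 [[304.0, 214.0], [317.0, 208.0], [327.0, 227.0], [314.0, 234.0]] [ 0.475 -0.005  0.016]
top [ 25.8 228.4] 760 [[7.0, 224.0], [34.0, 210.0], [45.0, 233.0], [18.0, 247.0]] [0.468 0.668 0.016]
top [428. 224.] 718 [[416.0, 210.0], 
[... 1298 characters left out ...]
0, 146.0], [293.0, 152.0]] [ 0.613 -0.183  0.016]
side [309.3 169.3] 406 [[295.0, 174.0], [299.0, 159.0], [324.0, 165.0], [321.0, 180.0]] [ 0.532 -0.114  0.016]
side [367.2 194.7] 76 [[356.0, 191.0], [377.0, 191.0], [377.0, 197.0], [356.0, 197.0]] [ 0.38  -0.055  0.016]
side [325.4 210.2] 233 [[314.0, 207.0], [335.0, 202.0], [337.0, 213.0], [316.0, 218.0]] [0.473 0.007 0.016]
side [278.7 317.8] 651 [[263.0, 328.0], [270.0, 301.0], [294.0, 307.0], [287.0, 335.0]] [0.525 0.278 0.016]
side [ 73.5 363.5] 680 [[35.0, 385.0], [109.0, 334.0], [114.0, 341.0], [40.0, 392.0]] [0.867 0.418 0.016]
side [161.6 390. ] 275 [[146.0, 382.0], [182.0, 382.0], [182.0, 399.0], [146.0, 399.0]] [0.696 0.435 0.016]
```

View pics/crop0.png

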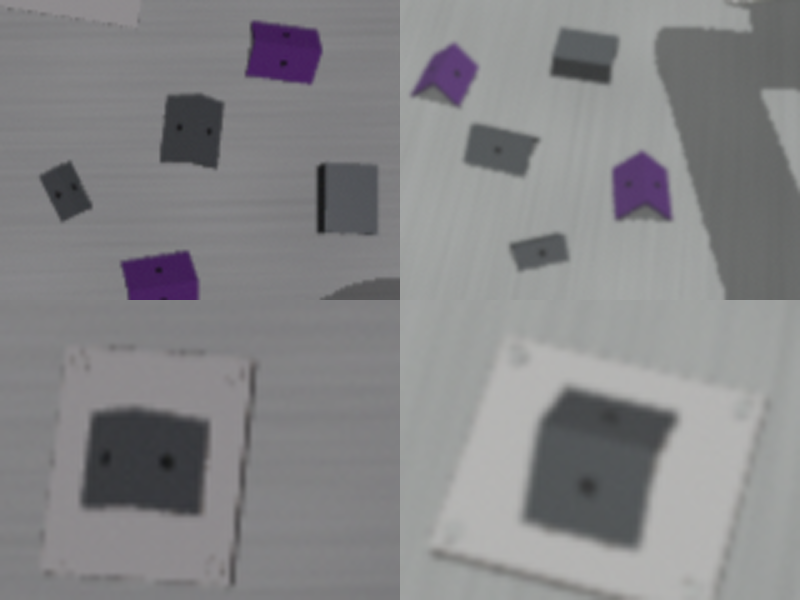

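The crop confirms it. (367,197) is grey with a peaked roof and about 66x57 mm, so it is the large rest. (316,221) is the smaller angle, (429,224) has a flat top, and the other two are purple. Next I'll get corner-level poses.

```bash
cat >> h.py <<'E'
def poly(c,u,v,r=22,eps=2.0,thr=None):
    "corners of the dark blob around u,v at sub-pixel (8x upsampled mask)"
    u,v=int(u),int(v); k=8
    g=c['color'][v-r:v+r,u-r:u+r].max(2)
    g=cv2.resize(g,None,fx=k,fy=k,interpolation=cv2.INTER_CUBIC)
    th=thr or cv2.threshold(g,0,255,cv2.THRESH_OTSU)[0]
    m=(g<th).astype(np.uint8)
    m=cv2.morphologyEx(m,cv2.MORPH_CLOSE,np.ones((9,9)))
    cs,_=cv2.findContours(m,cv2.RETR_EXTERNAL,cv2.CHAIN_APPROX_NONE)
    q=max(cs,key=cv2.contourArea)
    p=cv2.approxPolyDP(q,eps*k/2,True)[:,0]
    return (p+.5)/k-.5+[u-r,v-r]
E
python3 - <<'E'
from h import *
t=load('top0'); s=load('side0')
for c,n,u,v,r in ((t,'rest top',366,196,22),(s,'rest side',309,169,20),(t,'stand top',199,202,17),(s,'stand side',279,318,20)):
    print(n); p=poly(c,u,v,r); 
    lo=.0108 if 'stand' in n else .0028; hi=.039 if 'stand' in n else .031
    for q in p: print(q.round(1),'foot',onz(c,*q,lo).round(4)[:2],'ridge',onz(c,*q,hi).round(4)[:2])
E
```

```text
rest top
[356.9 182.8] foot [ 0.5681 -0.1075] ridge [ 0.5629 -0.1037]
[353.8 209.2] foot [ 0.5032 -0.0978] ridge [ 0.5    -0.0944]
[366.1 209.6] foot [ 0.5018 -0.1276] ridge [ 0.4987 -0.1233]
[375.9 211.9] foot [ 0.4957 -0.1515] ridge [ 0.4927 -0.1464]
[378.9 185.9] foot [ 0.5597 -0.1614] ridge [ 0.5547 -0.1559]
[369.8 182.1] foot [ 0.5696 -0.1393] ridge [ 0.5643 -0.1345]
rest side
[298.2 159.7] foot [ 0.5684 -0.156 ] ridge [ 0.5626 -0.129 ]
[295.1 173.2] foot [ 0.5674 -0.1074] ridge [ 0.5617 -0.0822]
[295.9 174.8] foot [ 0.5642 -0.1023] ridge [ 0.5586 -0.0773]
[315.1 179.8] foot [ 0.5134 -0.0934] ridge [ 0.5097 -0.0687]
[319.6 179.4] foot [ 0.5024 -0.0965] ridge [ 0.4991 -0.0717]
[324.8 164.6] foot [ 0.4966 -0.1499] ridge [ 0.4935 -0.1231]
[303.7 159.6] foot [ 0.5541 -0.1588] ridge [ 0.5489 -0.1317]
stand top
[188.2 192.3] foot [0.5486 0.2992] ridge [0.5439 0.2903]
[186.3 210.8] foot [0.5041 0.3023] ridge [0.5008 0.2932]
[209.7 211.9] foot [0.5006 0.2471] ridge [0.4974 0.2398]
[210.9 193.8] foot [0.5442 0.2451] ridge [0.5397 0.2379]
[196.8 191.1] foot [0.5513 0.2788] ridge [0.5466 0.2705]
stand side
[272.9 302.1] foot [0.5441 0.2465] ridge [0.5392 0.2587]
[267.4 309.1] foot [0.5515 0.2624] ridge [0.5463 0.274 ]
[264.3 328.3] foot [0.5485 0.3007] ridge [0.5434 0.3109]
[269.2 330.6] foot [0.5384 0.3035] ridge [0.5337 0.3136]
[286.8 333.9] foot [0.5042 0.3046] ridge [0.5008 0.3146]
[290.8 316.3] foot [0.5035 0.2696] ridge [0.5001 0.281 ]
[294.8 307.7] foot [0.4991 0.2512] ridge [0.4959 0.2632]
```

Rest centre is about (0.531, -0.129) with ridge yaw about -9° and a measured length of 65.6 mm. The stand ridge is about (0.524, 0.273) with yaw about -4°. Approaching the rest from above.

Call:
jog_arm:
  delta_pos:
    - [4, 5.4, 0]
    - [8, 10.8, 0]
    - [12, 16.2, 0]
    - [16, 21.6, 0]
    - [20, 27, 0]
    - [24, 32.4, 0]
    - [28, 37.8, 0]
    - [32, 43.2, -3]
    - [34.7, 46.8, -6]
    - [34.7, 46.8, -9]
    - [34.7, 46.8, -11]
    - [34.7, 46.8, -11]
  turn: [8, 16, 24, 32, 40, 48, 56, 62, 64, 64, 64, 64]
  grip: [0, 0, 0, 0, 0, 0, 0, 0, 0, 0, 0, 0]

```text
time_s: 1.6
position: [0.5296, -0.1281, 0.1106]
tcp_rot: [[0.153, 0.988, -0.005], [0.988, -0.153, 0.002], [0.001, -0.005, -1.0]]
force: [0.6, -0.2, -0.5]
opening: 1.002
grasp_force: 0.0
```

```bash
python3 - <<'E'
from h import *
s=read_state(); print(s['time_s'],s['position'],s['tcp_rot'],s['force'],s['opening'])
t=shot('top','top1'); c=shot('side','side1')
a=cv2.resize(t['color'][130:270,280:440],None,fx=2.5,fy=2.5); b=cv2.resize(c['color'][60:200,240:400],None,fx=2.5,fy=2.5)
cv2.imwrite('pics/crop1.png',np.hstack([a,b]))
t=load('top0')
g=t['color'].max(2)[165:240,165:235]; k=8
g=cv2.GaussianBlur(cv2.resize(g,None,fx=k,fy=k,interpolation=cv2.INTER_CUBIC),(0,0),3)
print(np.percentile(g,[5,25,50,75,95]))
for th in (188,195):
    m=(g>th).astype(np.uint8); cs,_=cv2.findContours(m,0,1); q=max(cs,key=cv2.contourArea); box=cv2.boxPoints(cv2.minAreaRect(q))/k+[165,165]
    P=[onz(t,*p,.008)[:2] for p in box]; print(box.round(1).tolist(),np.round(P,4).tolist(),np.mean(P,0))
E
```

```text
1.6 [ 0.5296397  -0.12809823  0.11062701] [[ 0.15333158  0.98816396 -0.00462707]
 [ 0.98817386 -0.15332331  0.0020955 ]
 [ 0.00136126 -0.00489365 -0.9999871 ]] [ 0.57163298 -0.22874663 -0.49801487] 1.0023741383072602
[ 62. 129. 130. 133. 142.]Traceback (most recent call last):
  File "<stdin>", line 11, in <module>
ValueError: max() iterable argument is empty
```

View pics/crop1.png

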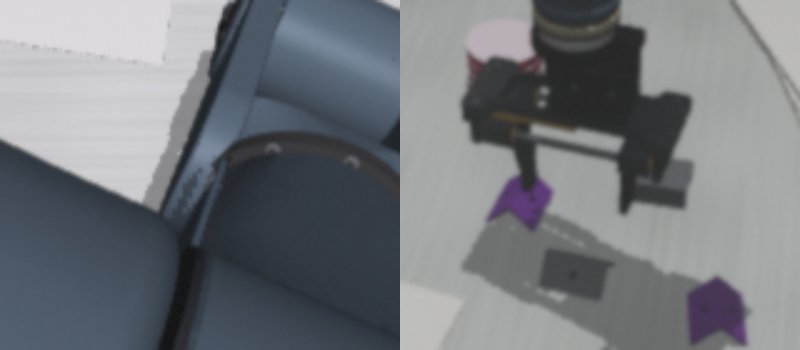

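The side view shows the open fingers straddling the rest at crop (577,275), clear of the purple part. Descending in steps to about 5 mm tip height, then closing.

Call:
jog_arm:
  delta_pos:
    - [0.1, 0, -3]
    - [0.1, 0, -6]
    - [0.1, 0, -8.5]
    - [0.1, 0, -9.5]
    - [0.1, 0, -10.4]
    - [0.1, 0, -10.4]
    - [0.1, 0, -10.4]
  turn: [0, 0, 0, 0, 0, 0, 0]
  grip: [0, 0, 0, 0, 0, 0, 0]

```text
time_s: 2.58
position: [0.5325, -0.1296, 0.0093]
tcp_rot: [[0.154, 0.988, 0.001], [0.988, -0.154, -0.001], [-0.0, 0.001, -1.0]]
force: [0.7, -0.5, 0.0]
opening: 0.999
grasp_force: 0.0
```

```bash
python3 - <<'E'
from h import *
c=shot('side','side2')
cv2.imwrite('pics/crop2.png',cv2.resize(c['color'][90:210,240:400],None,fx=5,fy=5)[:600])
t=load('top0')
hsv=t['color'].max(2)[170:235,170:230]; k=8
print(hsv[30,::3], t['color'][200,172:226:4].tolist())
E
```

```text
[131 131 131 128 143 141  64  44  61  62  60  54  62  62 137 143 122 131
 131 130] [[132, 130, 130], [131, 130, 129], [124, 123, 124], [141, 138, 141], [64, 61, 59], [59, 56, 55], [63, 58, 57], [60, 56, 54], [61, 57, 56], [62, 59, 58], [137, 135, 137], [141, 139, 142], [129, 127, 128], [131, 130, 130]]
```

View pics/crop2.png

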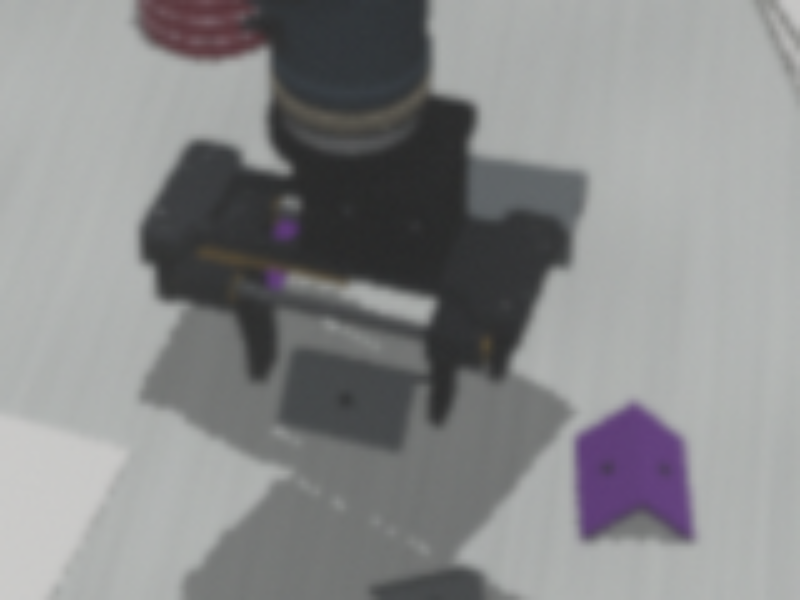

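The side view shows the rest centred between the fingers. The fingers sit a little high, so I'll go 4 mm lower and close.

Call:
jog_arm:
  delta_pos:
    - [0, 0, -0.2]
    - [0, 0, -0.4]
    - [0, 0, -0.4]
    - [0, 0, -0.4]
    - [0, 0, -0.4]
    - [0, 0, -0.4]
    - [0, 0, -0.4]
    - [0, 0, -0.4]
  turn: [0, 0, 0, 0, 0, 0, 0, 0]
  grip: [0, 0, 0.3, 0.6, 1, 1, 1, 1]

```text
time_s: 3.62
position: [0.5319, -0.1292, 0.0045]
tcp_rot: [[0.154, 0.988, -0.0], [0.988, -0.154, 0.0], [0.0, -0.0, -1.0]]
force: [-1.0, -0.3, -0.3]
opening: 0.752
grasp_force: 30.0
```

```bash
python3 - <<'E'
from h import *
s=read_state(); print(s['position'],s['tcp_rot'][:,1],s['opening']*87)
t=load('top0')
g=t['color'].max(2)[165:240,165:235]; k=8
g=cv2.GaussianBlur(cv2.resize(g,None,fx=k,fy=k,interpolation=cv2.INTER_CUBIC),(0,0),2)
for th in (135,137):
    m=((g>th)|(g<100)).astype(np.uint8); m=cv2.morphologyEx(m,cv2.MORPH_CLOSE,np.ones((15,15)))
    m=cv2.morphologyEx(m,cv2.MORPH_OPEN,np.ones((41,41)))
    cs,_=cv2.findContours(m,0,1); q=max(cs,key=cv2.contourArea); p=cv2.approxPolyDP(cv2.convexHull(q),24,True)[:,0]/k+[165,165]
    P=np.array([onz(t,*x,.008)[:2] for x in p]); print(p.round(1).tolist(),P.round(4).tolist(),P.mean(0))
E
```

```text
[ 0.53189602 -0.12921584  0.00452451] [ 9.88023427e-01 -1.54303765e-01 -2.36752758e-04] 65.39623415616666
[[183.4, 179.6], [217.8, 181.9], [219.8, 198.5], [213.8, 225.5], [179.2, 223.5]] [[0.5802, 0.3125], [0.5736, 0.2301], [0.533, 0.2246], [0.4684, 0.2375], [0.4744, 0.3188]] [0.52591339 0.26472179]
[[217.4, 182.0], [219.8, 198.5], [213.6, 225.5], [179.5, 223.4], [185.2, 181.0]] [[0.5733, 0.231], [0.533, 0.2246], [0.4684, 0.2378], [0.4747, 0.3183], [0.5767, 0.308]] [0.52522733 0.2639271 ]
```

Gripped: the opening is 65.4 mm against a 66 mm part. Plate centre is about (0.524, 0.275) and its yaw about -4°, which agrees with the angle. Lifting and carrying it over.

Call:
jog_arm:
  delta_pos:
    - [0, 0, 1]
    - [0, 0, 3]
    - [0, 0, 6]
    - [0, 2, 9]
    - [0, 6, 10]
    - [-0.2, 11, 10]
    - [-0.3, 16, 10]
    - [-0.4, 21, 10]
    - [-0.5, 26, 10]
    - [-0.6, 31, 10]
    - [-0.7, 35.5, 10]
    - [-0.8, 38.5, 10]
  turn: [0, 0, 0, 0, 1, 2, 3, 4, 5, 5, 5, 5]
  grip: [1, 1, 1, 1, 1, 1, 1, 1, 1, 1, 1, 1]

```text
time_s: 5.12
position: [0.5235, 0.2579, 0.105]
tcp_rot: [[0.066, 0.998, 0.0], [0.998, -0.066, 0.0], [0.0, 0.0, -1.0]]
force: [0.4, -0.3, -2.0]
opening: 0.75
grasp_force: 30.0
```

Call:
jog_arm:
  delta_pos:
    - [0, 1, 0]
    - [0, 1.8, 0]
    - [0, 1.8, -1.5]
    - [0, 1.8, -3]
    - [0, 1.8, -4]
    - [0, 1.8, -4]
    - [0, 1.8, -4]
    - [0, 1.8, -4]
  turn: [0, 0, 0, 0, 0, 0, 0, 0]
  grip: [1, 1, 1, 1, 1, 1, 1, 1]

```text
time_s: 6.12
position: [0.5245, 0.2738, 0.065]
tcp_rot: [[0.068, 0.998, 0.001], [0.998, -0.068, 0.0], [0.0, 0.001, -1.0]]
force: [0.2, 0.4, -1.7]
opening: 0.749
grasp_force: 30.0
```

```bash
python3 - <<'E'
from h import *
s=read_state(); print(s['position'],s['tcp_rot'][:,1],s['opening']*87,s['force'])
c=shot('side','side3'); t=shot('top','top3')
a=cv2.resize(c['color'][220:350,220:340],None,fx=4,fy=4,interpolation=cv2.INTER_CUBIC); b=cv2.resize(t['color'][150:280,160:230],None,fx=4,fy=4)
cv2.imwrite('pics/crop3.png',np.hstack([a,b]))
E
```

```text
[0.52447982 0.27382277 0.06503716] [ 0.99770194 -0.06774704  0.00108213] 65.1256366056993 [ 0.17430891  0.38224789 -1.66512698]
```

View pics/crop3.png

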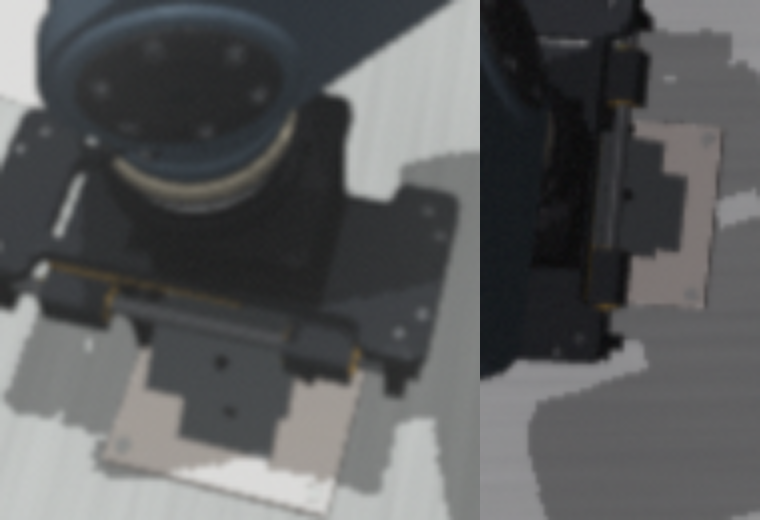

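```bash
python3 - <<'E'
from h import *
s=load('side3'); t=load('top3')
def corners(c,yaw,L,z):
    a=np.radians(yaw); x=np.array([np.cos(a),np.sin(a)]); y=np.array([-x[1],x[0]])
    return [(i,j,np.r_[np.array(c)+i*L/2*x+j*.0283*y,z]) for i in(1,-1) for j in(1,-1)]
for n,c in (('side',s),('top',t)):
    for w,cs in (('rest',corners((.5245,.2738),-3.9,.066,.0633)),('stand',corners((.5244,.2734),-4,.046,.0108))):
        for i,j,p in cs: print(n,w,i,j,np.round(proj(c,p),1))
obs=lambda x,y:(220+(x+.5)/4-.5,220+(y+.5)/4-.5)
print([np.round(obs(*q),1) for q in((147,387),(180,437),(272,453))])
for q,z in (((663,140),.0633),((658,255),.0633),((686,176),.0108),((683,252),.0108)):
    print(q,(160+(q[0]-480)/4,150+q[1]/4),onz(t,160+(q[0]-480)/4-.4,150+q[1]/4-.4,z)[:2].round(4))
for q,z in (((147,387),.0633),((180,437),.0108),((272,453),.0108)): print(q,onz(s,*obs(*q),z)[:2].round(4))
E
```

```text
side rest 1 1 [255.9 315.8]
side rest 1 -1 [265.4 287.7]
side rest -1 1 [291.3 323.8]
side rest -1 -1 [299.2 295. ]
side stand 1 1 [264.  327.9]
side stand 1 -1 [272.7 300.6]
side stand -1 1 [287.4 333.3]
side stand -1 -1 [295.1 305.6]
top rest 1 1 [180.8 183.9]
top rest 1 -1 [205.9 185.3]
top rest -1 1 [177.7 212.9]
top rest -1 -1 [203.2 214.3]
top stand 1 1 [187.9 192. ]
top stand 1 -1 [211.6 193.3]
top stand -1 1 [185.9 211.1]
top stand -1 -1 [209.8 212.4]
[array([256.4, 316.4]), array([264.6, 328.9]), array([287.6, 332.9])]
(663, 140) (205.75, 185.0) [0.5571 0.2446]
(658, 255) (204.5, 213.75) [0.4917 0.2458]
(686, 176) (211.5, 194.0) [0.5447 0.2447]
(683, 252) (210.75, 213.0) [0.499  0.2455]
(147, 387) [0.5583 0.3007]
(180, 437) [0.5477 0.3017]
(272, 453) [0.5031 0.3023]
```

The observed corners of the rest and stand match the predictions within about 1 px (2 mm) in both views, so it is aligned. Nested tip height should be about 18 mm, so I'll lower most of the way, then creep.

Call:
jog_arm:
  delta_pos:
    - [0, 0, -1]
    - [0, 0, -2]
    - [0, 0, -3]
    - [0, 0, -3.6]
    - [0, 0, -4]
    - [0, 0, -4.2]
    - [0, 0, -4.3]
    - [0, 0, -4.3]
    - [0, 0, -4.3]
  turn: [0, 0, 0, 0, 0, 0, 0, 0, 0]
  grip: [1, 1, 1, 1, 1, 1, 1, 1, 1]

```text
time_s: 7.35
position: [0.5242, 0.2738, 0.0218]
tcp_rot: [[0.068, 0.998, 0.0], [0.998, -0.068, 0.0], [0.0, 0.0, -1.0]]
force: [0.8, 0.6, -3.2]
opening: 0.749
grasp_force: 30.0
```

Call:
jog_arm:
  delta_pos:
    - [0, 0, -0.1]
    - [0, 0, -0.15]
    - [0, 0, -0.2]
    - [0, 0, -0.25]
    - [0, 0, -0.3]
    - [0, 0, -0.3]
    - [0, 0, -0.3]
  turn: [0, 0, 0, 0, 0, 0, 0]
  grip: [1, 1, 1, 1, 1, 1, 1]

```text
time_s: 8.22
position: [0.5241, 0.2739, 0.0188]
tcp_rot: [[0.068, 0.998, 0.0], [0.998, -0.068, 0.0], [0.0, 0.0, -1.0]]
force: [-0.9, 1.3, 2.1]
opening: 0.75
grasp_force: 30.0
```

Call:
jog_arm:
  delta_pos:
    - [0, 0, -0.03]
    - [0, 0, -0.06]
    - [0, 0, -0.09]
    - [0, 0, -0.09]
    - [0, 0, -0.09]
  turn: [0, 0, 0, 0, 0]
  grip: [1, 1, 1, 1, 1]

```text
time_s: 8.85
position: [0.5241, 0.274, 0.0187]
tcp_rot: [[0.068, 0.998, 0.001], [0.998, -0.068, 0.0], [0.0, 0.001, -1.0]]
force: [-2.0, 1.1, 7.5]
opening: 0.749
grasp_force: 30.0
```

Contact is firm at the expected height. Releasing.

Call:
jog_arm:
  delta_pos:
    - [0, 0, 0.05]
    - [0, 0, 0.05]
    - [0, 0, 0.05]
    - [0, 0, 0.05]
    - [0, 0, 0.05]
    - [0, 0, 0.05]
    - [0, 0, 0.05]
  turn: [0, 0, 0, 0, 0, 0, 0]
  grip: [0.2, 0.1, 0, 0, 0, 0, 0]

```text
time_s: 9.72
position: [0.524, 0.2737, 0.0181]
tcp_rot: [[0.068, 0.998, 0.0], [0.998, -0.068, -0.0], [-0.0, 0.0, -1.0]]
force: [0.6, 0.7, 0.2]
opening: 0.998
grasp_force: 0.0
```

Call:
jog_arm:
  delta_pos:
    - [0, 0, 0.5]
    - [0, 0, 1.5]
    - [0, 0, 3]
    - [0, 0, 6]
    - [0, 0, 10]
    - [0, -5, 15]
    - [-1, -11, 18]
    - [-3, -17, 20]
    - [-5, -23, 20]
    - [-5, -29, 20]
    - [-5, -33, 20]
    - [-5, -33, 20]
  turn: [0, 0, 0, 0, 0, 0, 0, 0, 0, 0, 0, 0]
  grip: [0, 0, 0, 0, 0, 0, 0, 0, 0, 0, 0, 0]

```text
time_s: 11.22
position: [0.4746, -0.0599, 0.2195]
tcp_rot: [[0.074, 0.997, 0.003], [0.997, -0.074, -0.002], [-0.001, 0.003, -1.0]]
force: [0.5, 0.3, 0.0]
opening: 0.999
grasp_force: 0.0
```

```bash
python3 - <<'E'
from h import *
s=read_state(); print(s['time_s'],s['position'],s['opening'])
c=shot('side','side4'); t=shot('top','top4')
a=cv2.resize(c['color'][280:360,235:325],None,fx=4,fy=4,interpolation=cv2.INTER_CUBIC); b=cv2.resize(t['color'][165:245,155:245],None,fx=4,fy=4,interpolation=cv2.INTER_CUBIC)
cv2.imwrite('pics/crop4.png',np.hstack([a,b]))
for n,im,u,v,r in (('side',c,279,313,24),('top',t,197,200,18)):
    for q in poly(im,u,v,r): print(n,q.round(1),'foot',onz(im,*q,.0165).round(4)[:2],'ridge',onz(im,*q,.0447).round(4)[:2])
E
```

```text
11.225 [ 0.47463055 -0.05986268  0.21952527] 0.9986942120583319
side [267.2 300.1] foot [0.5553 0.2466] ridge [0.5499 0.259 ]
side [261.9 306.4] foot [0.5623 0.2612] ridge [0.5567 0.273 ]
side [259.1 326.9] foot [0.5579 0.3018] ridge [0.5524 0.312 ]
side [281.3 333.6] foot [0.5138 0.3075] ridge [0.51   0.3175]
side [291.6 334.4] foot [0.4946 0.3061] ridge [0.4915 0.3162]
side [294.9 318.3] foot [0.4942 0.2746] ridge [0.4911 0.2858]
side [299.1 307.3] foot [0.4904 0.2515] ridge [0.4875 0.2637]
top [188.2 187.4] foot [0.5594 0.2978] ridge [0.5544 0.2888]
top [184.8 214.6] foot [0.4946 0.3037] ridge [0.4916 0.2945]
top [208.4 216.1] foot [0.4902 0.2483] ridge [0.4874 0.2409]
top [211.2 198.9] foot [0.531  0.2428] ridge [0.5268 0.2356]
top [211.1 189.4] foot [0.5539 0.2436] ridge [0.549  0.2363]
top [196.3 186.2] foot [0.5622 0.2787] ridge [0.557  0.2703]
```

View pics/crop4.png

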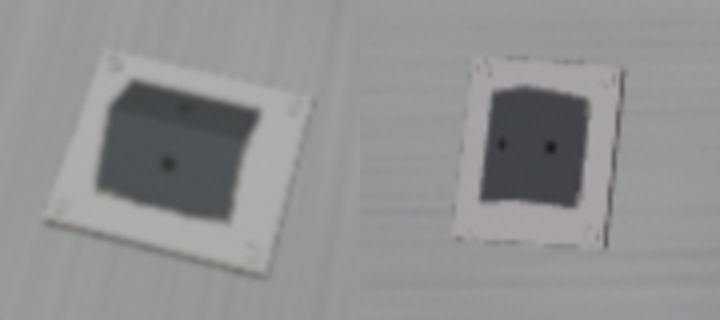

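The rest sits ridge up over the stand angle in both views. Its foot-corner centre is (0.5245, 0.2734) against the stand's (0.5244, 0.2734), and its yaw of about -4.5° matches the stand to within a degree.

```bash
python3 -c "
from rig import *
print(hand_in())"
```

```text
the job is handed in; nothing more can be done
None
```

The large V rest is nested ridge up on the stand angle, centred within the roughly 2 mm measuring accuracy; the arm released it and moved clear without touching the smaller angle or the channel, and I handed the job in at about 11 s with no verdict returned.

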